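# Fetch the spice tin from under the rack with the reacher

### The job

The little steel spice tin has slid in under the low wire rack: take the reacher by its grip and trigger, slide its open jaws in around the tin, squeeze the trigger to shut them on it, and draw it out into the open with the jaws still shut. Then set the tin down gently, upright, on the vacant part of the turntable beside the two jars. Leave the reacher lying flat on the counter, let go and clear in front of the rack, and do not shift the jars, bowls, mortar or pestle.

Things in the scene. Friction and masses are not known exactly. Their poses are not given: they have to be found in the camera images.
- rack: low rack of bright steel wire on four thin corner legs, fixed, open on all sides: 340 mm along its x, 300 mm along y, top 95 mm high, 85 mm free underneath. Origin on the counter under its middle. Its front edge (y = -150 mm) faces the open counter; seven 6 mm top wires, 42 mm apart, run along its y. Bowls stand on its rear half.
- tin_center (a point): small round steel spice tin with a darker slip lid, at the start upright on the counter under the front half of the rack: diameter 44 mm (lid 46 mm to the eye), height 46 mm, about 70 g. This point is its centre, 23 mm above its underside; z is its axis.
- reacher_grip (a point): hand reacher (grabber), 410 mm long, 0.22 kg, lying flat on its side: black pistol grip, grey trigger, aluminium tube, all level, 34 mm thick. Point midway between grip and trigger, where to squeeze, 17 mm up, 65 mm beside the tube's axis. x: along the tube to the jaws; y: from the tube to the grip's free end; z up. Grip's flat back at x = -30, relaxed trigger's round front at x = +30 mm
- jaw_mid (a point): point on the tube's axis where the reacher's black jaws shut: 353 mm ahead of the grip point along x, 65 mm from it against y, 17 mm up; same axes. Hooked tips reach 32 mm farther. Relaxed, the jaws gape about 85 mm at the tips and are 125 mm wide over all, 28 mm tall; their pivots are 68 mm behind this point. Shut on the tin they hold it centred within about 8 mm of here.
- trigger (a joint): the reacher's trigger, rad: 0 relaxed (jaws open), growing as it is squeezed to the grip (along -x), stop at 0.26. Its spring takes about 6 N at the grip point to move it, 9 N at the tin. About 0.2 with the jaws shut on the tin (47 mm across grip and trigger), 0.25 shut empty (44 mm). Held lightly, 57 mm across, it slides and turns on the counter, jaws nearly open; pressed down on the counter it drags and binds.
- jaw_a: the reacher's jaw on the side of the grip; origin on its pivot
- jaw_b: the reacher's other jaw; origin on its pivot
- turntable_top (a point): small round turntable (lazy susan) of brown wood, diameter 250 mm; this point is the middle of its flat top, 26 mm above the counter. It has no rim, turns about the vertical with slight friction. Two closed jars stand on it, and about half of it is vacant.
- jar_a_center (a point): glass jar with brass twist cap on the turntable, dark brown contents, diameter 52 mm, height 62 mm; this point is its centre, 31 mm above its underside
- jar_b_center (a point): a like jar with reddish contents, diameter 52 mm, height 62 mm; this point is its centre, 31 mm above its underside
- bowls_center (a point): stack of three white ceramic bowls on the rear half of the rack, diameter 130 mm, 76 mm tall; this point is its centre, half-way up
- mortar_center (a point): heavy dark granite mortar, diameter 170 mm, height 115 mm; this point is its centre, half-way up
- pestle_center (a point): hardwood pestle lying on the counter along its x, 192 mm long, 42 mm thick; this point is its centre
Mind the look-alikes: they are no part of the job. Of the things like the part that bears tin_center, leave any that is green; of the rest the larger one is meant.

How it is judged:
By the outcome, as a careful person would: the job done as asked, in the order asked, and still so for the second after the job is handed in, with the robot touching nothing.
It also fails if it takes over 72 s, if anything falls off the work surface, if the arm or the gripper's body presses on something with over 40 N, if the wrist force passes 120 N, or if a joint passes its speed limit or range.

### The arm

A 6-joint arm with a two-finger parallel gripper is mounted at the origin on the work surface. World frame = base frame: x ahead of the robot, y to its left, z up, the work surface at z = 0. Lengths are in m, angles in rad, forces in N, time in s.
With the tool pointing down it reaches from about 0.375 to 0.925 m from the base axis. Payload 5.7 kg.
Tool frame: the origin (TCP) lies midway between the tips of the shut fingers; the grasp point (between the pads) lies 19 mm behind it (env.tcp_to_grasp is the distance from the TCP to the grasp point, in m); z points along the fingers, x is the direction in which the jaws open and shut, and the axes are right-handed (so a half turn about z gives the same grasp; the last joint's range is limited). The gripper opens to 88 mm and grips with 3 to 60 N. Pads are 20 mm wide; open, the fingers measure 115 mm over their backs; the gripper's body (75 mm by 178 mm) begins 61 mm behind the grasp point.
Start: joints at [1.059, 0.359, 1.51, -0, 1.272, -0.115], TCP at [0.232, 0.553, 0.223] pointing down, gripper open.
Joint ranges: [-2.97, 2.97], [-1.01, 2.36], [0.21, 2.38], [-0.96, 4.11], [0.2, 2.71], [-2.98, 2.98]. Speed limits (rad/s): [2.39, 2.39, 3.14, 3.14, 3.14, 3.14].

### API

Orientations are given as a unit quaternion [w, x, y, z].
In Python, from rig import env gives the robot as it stands.
- The arm moves only by the tool drive_tool, never from a script. Its argument "moves" is a list of rows, each a list of 2 entries, a list of its own where there are three numbers: the shift along the world's x, y, z scaled (see below), then the turn, a rotation vector about the world's x, y, z scaled (see below). A call has 1 to 20 rows; each row shifts and turns the commanded pose from where the row before left it; what a row does not reach is not made up. The controller multiplies each number of a shift by 20 cm and each number of a turn by 2 pi rad. A row lasts 1/8 s, in which the tool goes at most 62.5 mm and 10.7 degrees, less where a joint would pass 70% of its speed; a pose out of reach is approached as far as the arm can. A call with a number of a shift or a turn outside -1 to 1 is refused whole. A call with a gripper value outside its range is refused whole. "jaw" is the closure, from -1 (fully open) to 1 (shut), set as the call begins (left out, the last holds). The fingers move at their own pace and stop on an object; "grip_force" is the grip in N (left out, the last holds). Time passes only in rows, so rows that do not move let the fingers close. It gives the time, the measured TCP pose, the force and the opening at its end, in the units of the state.
- env.observe(): the state, without advancing time (a new reading comes with each control period).
- env.grab_frame(name): name is "scene" or "top"; returns the picture (384x512x3 uint8, blue, green, red); there is no depth.
- env.camera_params(name): a dict with "fx", "fy", "cx", "cy" (pixels), "rvec" (rotation vector, rad) and "tvec" (3), from world to camera coordinates, as OpenCV has them. Camera axes: x right, y down, z forward; pixel columns grow to the right and rows downward; lengths in m; the calibration is good to about 2 mm. A picture is of the moment at which its call begins. camera_params takes no time and is no camera call.
- env.sign_off(): hands the job in, once; it reports no verdict.
The state is a dict: "t": time; "joint_pos": joint angles; "qd": joint speeds; "effort": joint torques, N m; "ee_pos": TCP position; "tool_rot": TCP orientation; "wrist_force": force on the tool from outside, world axes, zero at the start; "moment": the same for the moment, N m; "opening": finger opening in m.
Only numpy, scipy, OpenCV 4.12 (cv2) and the standard library are available. Lean on these libraries where they do the work, as an engineer would, in place of code of your own. Each camera call takes 0.05 s, during which the arm holds its last target.

## Working session

There is one attempt and no reset: what is moved stays moved. The work goes in short steps, Python scripts to look and compute and a tool call to move; the robot and the scene stay as the last step left them, time stands still between calls to the robot, and variables do not carry over. Pictures are saved under pics/ and viewed, and the job is handed in when it is done.

Besides the shell and the picture viewer there is one more tool, called after ">>>" in YAML: its name, and indented under it one key for each argument. drive_tool: Moves the arm, as the interface text tells. Its arguments: {"type":"object","properties":{"moves":{"type":"array","items":{"type":"array"}},"jaw":{"type":"number"},"grip_force":{"type":"number"}},"required":["moves"]}

```bash
mkdir -p pics; ls
python3 - <<'E'
from rig import env
import cv2
for n in("scene","top"):
    im=env.grab_frame(n); cv2.imwrite(f"pics/{n}0.png",im); cv2.imwrite(f"pics/{n}0b.png",cv2.resize(im,(800,600),interpolation=cv2.INTER_CUBIC)); print(env.camera_params(n))
print(env.observe())
E
```

```text
pics
{'fx': 479.35781021572205, 'fy': 479.35781021572205, 'cx': 254.11725123863695, 'cy': 187.42724382113693, 'rvec': array([ 1.14491715,  2.52733675, -0.82751356]), 'tvec': array([ 0.36297371, -0.29785169,  1.6849032 ])}
{'fx': 355.4357724179029, 'fy': 355.4357724179029, 'cx': 252.45599482924982, 'cy': 191.37533642564355, 'rvec': array([ 2.16660181, -2.15816767,  0.16527291]), 'tvec': array([0.02370382, 0.59208984, 1.02486372])}
{'t': 0.1, 'joint_pos': array([ 1.05892302e+00,  3.59406880e-01,  1.51130875e+00,  6.46754902e-06,
        1.27253544e+00, -1.15111346e-01]), 'qd': array([ 0.00054293, -0.0009606 , -0.00258953, -0.00135957, -0.0002918 ,
       -0.00166325]), 'effort': array([ 4.76443856e-04, -5.16354883e+01, -2.71407562e+01,  6.75387774e-02,
        2.77080503e-02,  1.12203981e-05]), 'ee_pos': array([0.23156194, 0.55283462, 0.22191509]), 'tool_rot': array([ 3.74193259e-04,  8.32596745e-01,  5.53879024e-01, -7.39984238e-04]), 'wrist_force': array([0.19252133, 0.15617263, 0.46699018]), 'moment': array([-0.04346788,  0.02769964,  0.01060459]), 'opening': 0.08747826139450131}
```

View pics/scene0b.png

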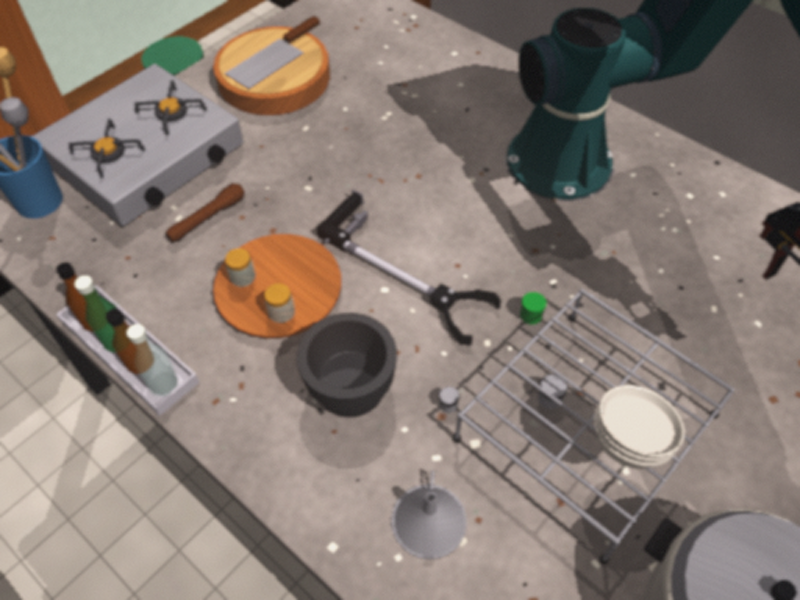

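View pics/top0b.png

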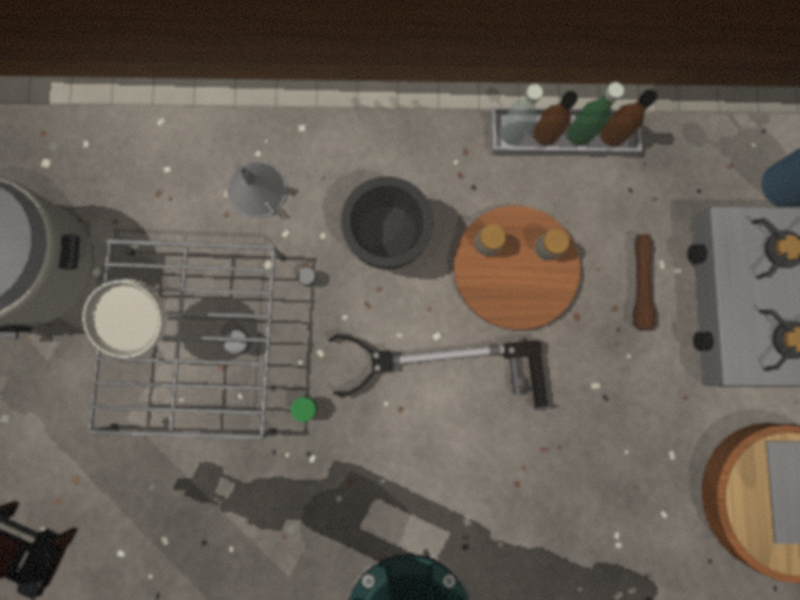

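```bash
cat > h.py <<'E'
import numpy as np,cv2
from rig import env
def cam(n):
    p=env.camera_params(n);K=np.array([[p['fx'],0,p['cx']],[0,p['fy'],p['cy']],[0,0,1.]])
    return K,np.array(p['rvec'],float),np.array(p['tvec'],float)
def px2w(n,u,v,z):
    K,r,t=cam(n);R=cv2.Rodrigues(r)[0];d=R.T@np.linalg.solve(K,[u,v,1.]);c=-R.T@t
    return c+d*(z-c[2])/d[2]
def w2px(n,P):
    K,r,t=cam(n);return cv2.projectPoints(np.array(P,float).reshape(-1,3),r,t,K,None)[0].reshape(-1,2)
def crop(im,x0,y0,w,h,name,s):
    c=cv2.resize(im[y0:y0+h,x0:x0+w],None,fx=s,fy=s,interpolation=cv2.INTER_CUBIC)
    for k in range((x0+9)//10*10,x0+w,10):
        cv2.putText(c,str(k),(int((k-x0+.5)*s)-8,9),0,.3,(0,255,255),1);cv2.line(c,(int((k-x0+.5)*s),10),(int((k-x0+.5)*s),16),(0,255,255),1)
    for k in range((y0+9)//10*10,y0+h,10):
        cv2.putText(c,str(k),(0,int((k-y0+.5)*s)+3),0,.3,(0,255,255),1);cv2.line(c,(22,int((k-y0+.5)*s)),(28,int((k-y0+.5)*s)),(0,255,255),1)
    cv2.imwrite("pics/"+name,c)
E
python3 - <<'E'
from h import *
a=cv2.imread("pics/scene0.png");b=cv2.imread("pics/top0.png")
crop(b,50,140,160,150,"c1.png",5)
crop(b,200,200,160,75,"c2.png",5)
crop(a,260,170,160,120,"c3.png",5)
crop(a,190,110,140,120,"c4.png",5)
crop(b,200,100,190,130,"c5.png",4)
E
```

```text
(no output)
```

View pics/c1.png

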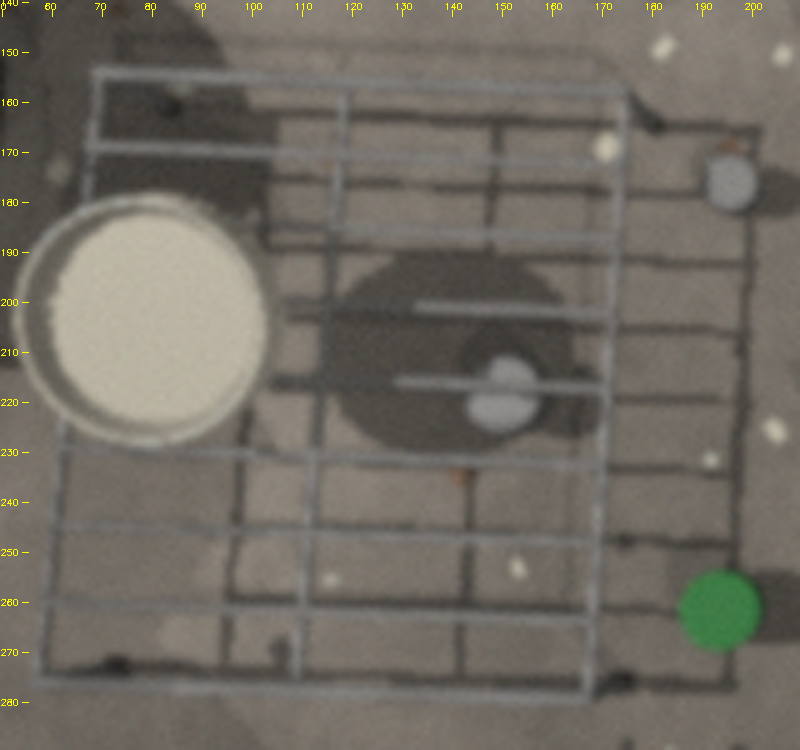

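View pics/c2.png

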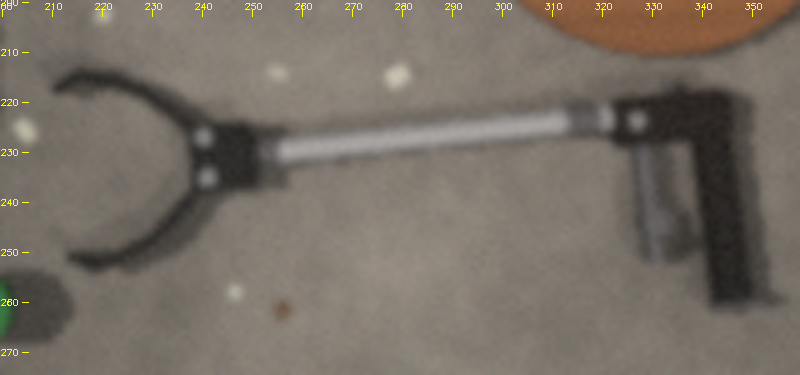

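View pics/c3.png

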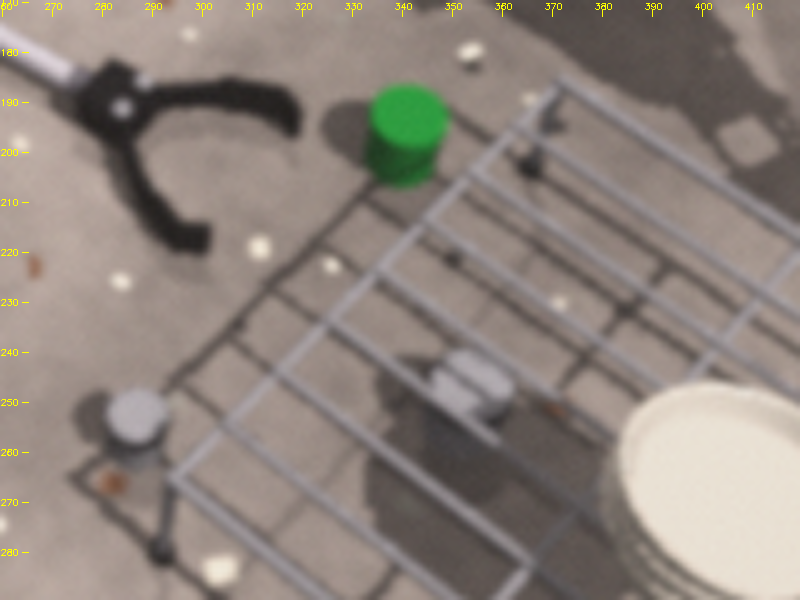

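View pics/c4.png

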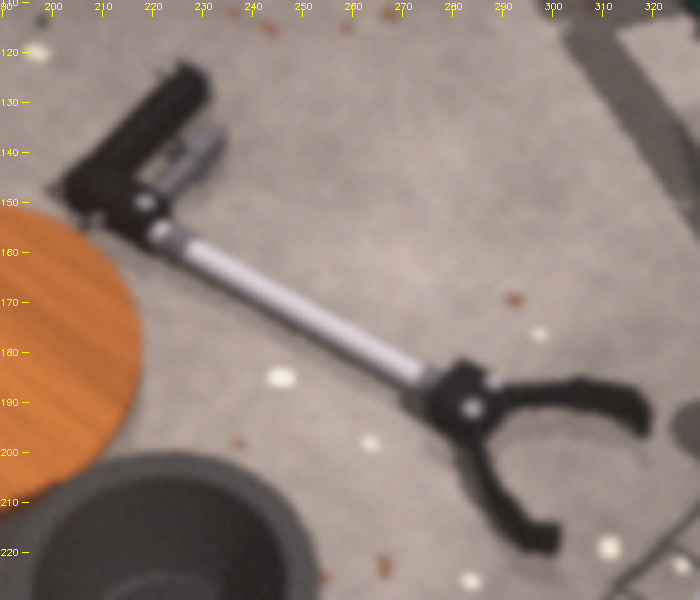

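View pics/c5.png

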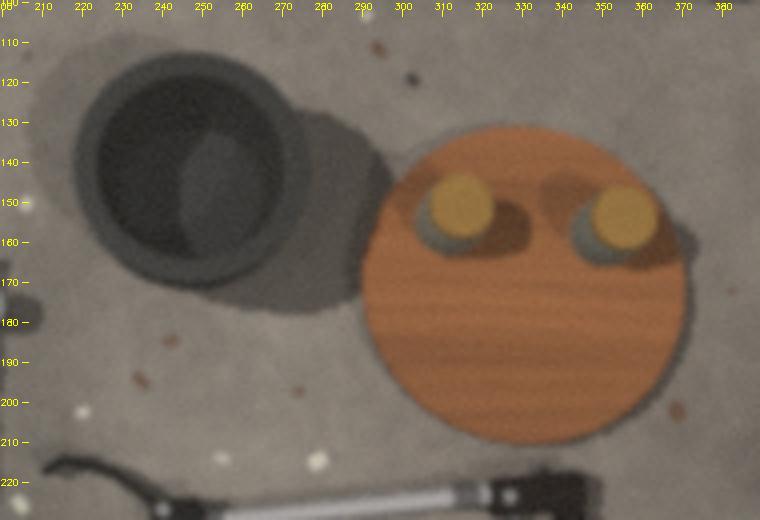

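Run:
```python
from h import *
def s(l,n,u,v,z): print(l,n,px2w(n,u,v,z).round(4))
s('tin','top',150.2,218,.046); s('tin','scene',353.5,246,.046)
s('small','top',195.7,176,.04); s('small','scene',287,252,.035)
s('green','top',193.8,261,.046); s('green','scene',341,193,.046)
for u,v in((173.5,157),(167.5,279),(69,154),(58,276)): s('rack corner','top',u,v,.092)
for u,v in((558,0),): pass
s('rackFL','scene',361.5,187,.092); s('rackFR','scene',264+31,265,.092)
s('jawA tip','top',214,251.5,.03); s('jawB tip','top',211,217,.03)
s('pivB','top',240,227,.031); s('pivA','top',241,235,.031)
s('tube1','top',257,229.8,.025);s('tube2','top',312,224.2,.025)
s('tube1 ','scene',273,184,.025);s('tube2 ','scene',228,159,.025)
s('gripback end','top',351,260,.017);s('grip backcorner','top',347.5,220,.034)
s('grip front end','top',342,260.5,.034);s('trig end','top',330,252,.03)
s('grip end back','scene',225,123,.034);s('trig','scene',233,140,.03)
s('tt','top',330.5,170.5,.026)
for u,v in((330,131),(331,210.5),(290,170),(371.5,170)): s('tt edge','top',u,v,.026)
s('jarA?','top',315.5,151,.062+.026);s('jarB?','top',356,153.5,.088)
s('mortar','top',246.5,140,.115)
```

```text
tin top [0.5109 0.3253 0.046 ]
tin scene [0.5094 0.325  0.046 ]
small top [0.6374 0.1963 0.04  ]
small scene [0.637  0.1977 0.035 ]
green top [0.3873 0.1951 0.046 ]
green scene [0.3874 0.1972 0.046 ]
rack corner top [0.6831 0.2537 0.092 ]
rack corner top [0.3416 0.2592 0.092 ]
rack corner top [0.6897 0.5506 0.092 ]
rack corner top [0.3495 0.5565 0.092 ]
rackFL scene [0.3632 0.243  0.092 ]
rackFR scene [0.678  0.2538 0.092 ]
jawA tip top [0.4139 0.1387 0.03  ]
jawB tip top [0.5154 0.1493 0.03  ]
pivB top [0.486  0.0626 0.031 ]
pivA top [0.4624 0.0595 0.031 ]
tube1 top [0.478  0.0118 0.025 ]
tube2 top [ 0.4953 -0.1536  0.025 ]
tube1  scene [0.4807 0.0166 0.025 ]
tube2  scene [ 0.4988 -0.1531  0.025 ]
gripback end top [ 0.3891 -0.2702  0.017 ]
grip backcorner top [ 0.5078 -0.2587  0.034 ]
grip front end top [ 0.3886 -0.2385  0.034 ]
trig end top [ 0.4131 -0.2046  0.03  ]
grip end back scene [ 0.3982 -0.2608  0.034 ]
trig scene [ 0.4333 -0.1922  0.03  ]
tt top [ 0.6596 -0.2135  0.026 ]
tt edge top [ 0.7847 -0.2153  0.026 ]
tt edge top [ 0.5367 -0.2118  0.026 ]
tt edge top [ 0.6603 -0.089   0.026 ]
tt edge top [ 0.662  -0.3403  0.026 ]
jarA? top [ 0.7049 -0.1561  0.088 ]
jarB? top [ 0.6983 -0.2744  0.088 ]
mortar top [0.7285 0.0448 0.115 ]
```

Look-alikes (top view): green tin (194,261); small grey tin (196,176), outside the rack; larger steel tin (150,217), under the rack. The target is the one at (150,217), and its two-view position agrees to 2 mm. Next I fit the reacher pose.

```bash
cat >> h.py <<'E'
def reacher_pts(g,th):
    u=np.array([np.cos(th),np.sin(th),0]);v=np.array([-np.sin(th),np.cos(th),0]);G=np.array([g[0],g[1],0])
    f=lambda a,b,z:G+a*u+b*v+np.array([0,0,z])
    return f
def overlay(n,im,g,th,x0,y0,w,h,name,s,extra=[]):
    f=reacher_pts(g,th)
    L=[("grip",f(0,0,.034)),("back1",f(-.03,-.03,.034)),("back2",f(-.03,.03,.034)),("trig",f(.03,0,.03)),("ax1",f(.05,-.065,.025)),("ax2",f(.27,-.065,.025)),("jm",f(.353,-.065,.017)),("tipA",f(.385,-.0225,.031)),("tipB",f(.385,-.1075,.031)),("piv",f(.285,-.065,.031))]+extra
    P=w2px(n,[p for _,p in L])
    crop(im,x0,y0,w,h,name,s);c=cv2.imread("pics/"+name)
    for (l,_),p in zip(L,P):
        q=((p-[x0-.5,y0-.5])*s).astype(int);cv2.circle(c,tuple(map(int,q)),3,(0,0,255),-1);cv2.putText(c,l,(int(q[0])+4,int(q[1])-4),0,.35,(255,255,0),1)
    cv2.imwrite("pics/"+name,c)
E
python3 - <<'E'
from h import *
a=cv2.imread("pics/scene0.png");b=cv2.imread("pics/top0.png")
g=(.4385,-.229);th=np.pi/2+.104
overlay("top",b,g,th,200,200,160,75,"o1.png",5)
overlay("scene",a,g,th,190,110,140,120,"o2.png",5)
E
```

```text
(no output)
```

View pics/o1.png

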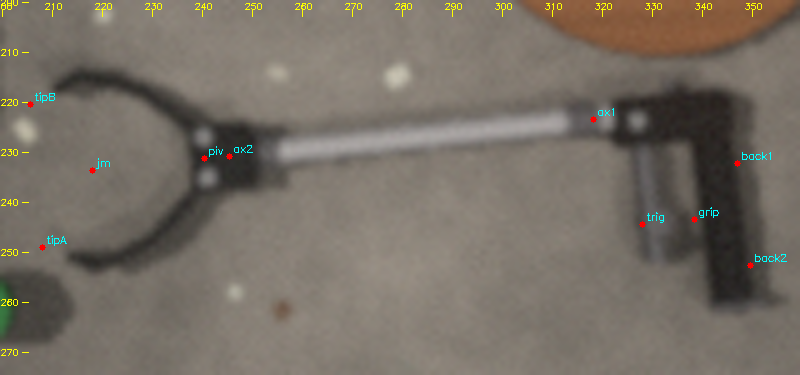

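View pics/o2.png

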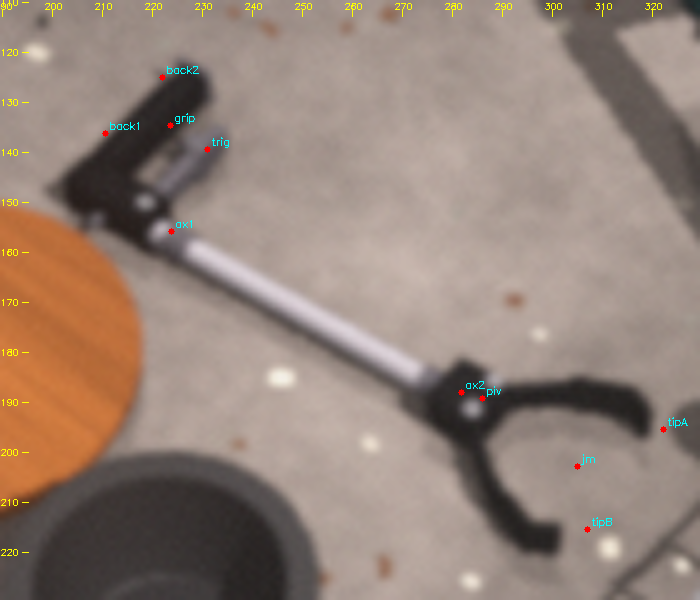

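>>> drive_tool:
  jaw: -1
  moves:
    - [[0.207,-0.15,0.02],[0,0,0]]
    - [[0.207,-0.15,0.02],[0,0,0]]
    - [[0.207,-0.15,0.02],[0,0,0]]
    - [[0.207,-0.15,0],[0,0,0]]
    - [[0.207,-0.15,0],[0,0,0]]
    - [[0,-0.26,0],[0,0,0.008]]
    - [[0,-0.26,0],[0,0,0.008]]
    - [[0,-0.26,0],[0,0,0.008]]
    - [[0,-0.26,0],[0,0,0.008]]
    - [[0,-0.26,0],[0,0,0.008]]
    - [[0,-0.26,0],[0,0,0.008]]
    - [[0,-0.26,0],[0,0,0.008]]
    - [[0,-0.26,0],[0,0,0.008]]
    - [[0,-0.26,0],[0,0,0.008]]
    - [[0,-0.26,-0.1],[0,0,0.008]]
    - [[0,-0.26,-0.1],[0,0,0]]
    - [[0,-0.26,-0.1],[0,0,0]]
    - [[0,-0.04,0],[0,0,0]]
    - [[0,0,0],[0,0,0]]

```text
t: 2.48
ee_pos: [0.4386, -0.2284, 0.1745]
tool_rot: [-0.001, 0.669, 0.743, 0.0]
wrist_force: [-0.5, 0.2, 0.1]
opening: 0.0879
```

```bash
cat >> h.py <<'E'
def st():
    from scipy.spatial.transform import Rotation as Ro
    o=env.observe();q=o['tool_rot'];R=Ro.from_quat([q[1],q[2],q[3],q[0]]).as_matrix()
    print('t',round(o['t'],2),'p',o['ee_pos'].round(4),'yaw',np.degrees(np.arctan2(R[1,0],R[0,0])).round(2),'zax',R[:,2].round(3),'F',o['wrist_force'].round(1),'M',o['moment'].round(2),'op',round(o['opening'],4),'q',o['joint_pos'].round(2))
E
python3 -c "
from h import *
st()"
```

```text
t 2.48 p [ 0.4386 -0.2284  0.1745] yaw 95.99 zax [-0.001  0.001 -1.   ] F [-0.5  0.2  0.1] M [-0.01  0.03  0.01] op 0.0879 q [-0.62  0.26  1.79  0.    1.09 -2.3 ]
```

>>> drive_tool:
  moves:
    - [[0,0,-0.15],[0,0,0]]
    - [[0,0,-0.2],[0,0,0]]
    - [[0,0,-0.2],[0,0,0]]
    - [[0,0,-0.13],[0,0,0]]
    - [[0,0,-0.08],[0,0,0]]
    - [[0,0,-0.05],[0,0,0]]
    - [[0,0,-0.03],[0,0,0]]
    - [[0,0,0],[0,0,0]]
    - [[0,0,0],[0,0,0]]

```text
t: 3.6
ee_pos: [0.4393, -0.2288, 0.0072]
tool_rot: [0.001, 0.669, 0.744, 0.0]
wrist_force: [-0.1, 0.9, -0.4]
opening: 0.088
```

```bash
python3 -c "
from h import *
st()
im=env.grab_frame('scene');crop(im,190,90,140,120,'g1.png',5)"
```

```text
t 3.6 p [ 0.4393 -0.2288  0.0072] yaw 96.07 zax [ 0.001 -0.001 -1.   ] F [-0.1  0.9 -0.4] M [-0.   -0.01 -0.05] op 0.088 q [-0.62  0.52  1.94 -0.    0.68 -2.3 ]
```

View pics/g1.png

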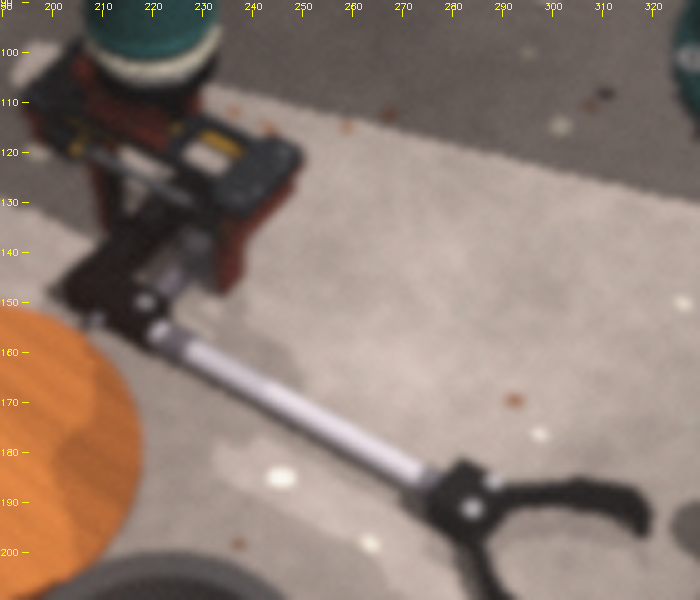

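The fingers straddle the grip and trigger and nothing has moved. Now a light squeeze.

>>> drive_tool:
  jaw: -0.3
  grip_force: 10
  moves:
    - [[0,0,0],[0,0,0]]
    - [[0,0,0],[0,0,0]]
    - [[0,0,0],[0,0,0]]
    - [[0,0,0],[0,0,0]]
    - [[0,0,0],[0,0,0]]
    - [[0,0,0],[0,0,0]]

```text
t: 4.4
ee_pos: [0.439, -0.2289, 0.0067]
tool_rot: [0.0, 0.669, 0.744, -0.0]
wrist_force: [-1.2, -1.0, -0.5]
opening: 0.0572
```

```bash
python3 -c "
from h import *
st()"
```

```text
t 4.4 p [ 0.439  -0.2289  0.0067] yaw 96.06 zax [ 0. -0. -1.] F [-1.2 -1.  -0.5] M [-0.17  0.06 -0.03] op 0.0572 q [-0.62  0.52  1.94 -0.    0.68 -2.3 ]
```

>>> drive_tool:
  moves:
    - [[0,0,0],[0,0,-0.002]]
    - [[0,0.01,0],[0,0,-0.003]]
    - [[0,0.02,0],[0,0,-0.003]]
    - [[0,0.02,0],[0,0,-0.003]]
    - [[0,0.02,0],[0,0,-0.003]]
    - [[0,0.02,0],[0,0,-0.003]]
    - [[0,0.01,0],[0,0,0]]
    - [[0,0,0],[0,0,0]]
    - [[0,0,0],[0,0,0]]

```text
t: 5.52
ee_pos: [0.4391, -0.2083, 0.0067]
tool_rot: [-0.0, 0.708, 0.707, 0.0]
wrist_force: [1.0, 1.9, 2.2]
opening: 0.0571
```

```bash
python3 -c "
from h import *
st()
o=env.observe();im=env.grab_frame('top');im2=env.grab_frame('scene')
overlay('top',im,o['ee_pos'][:2],np.radians(90),190,150,165,120,'o3.png',4.8)
crop(im2,230,140,150,110,'o4.png',5)"
```

```text
t 5.53 p [ 0.4391 -0.2083  0.0067] yaw 89.92 zax [ 0.  0. -1.] F [1.  1.9 2.2] M [ 0.29 -0.23 -0.09] op 0.0571 q [-0.59  0.52  1.96  0.    0.67 -2.16]
```

View pics/o3.png

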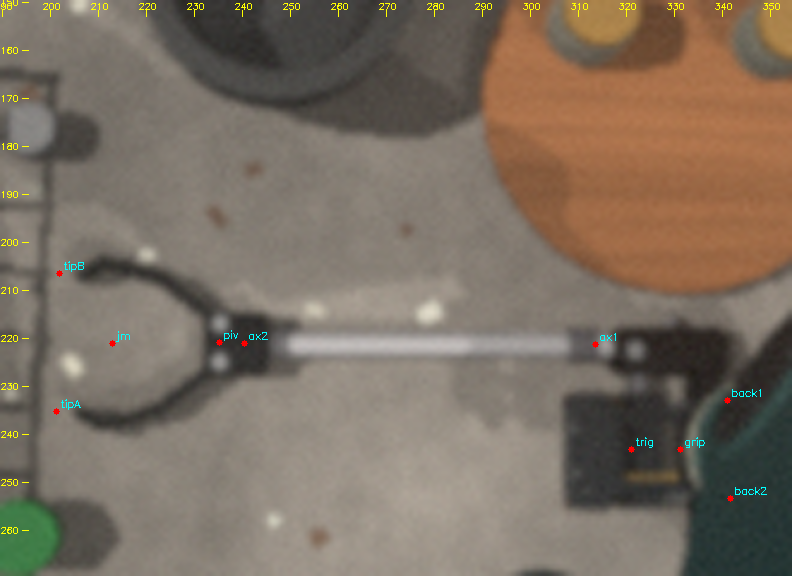

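View pics/o4.png

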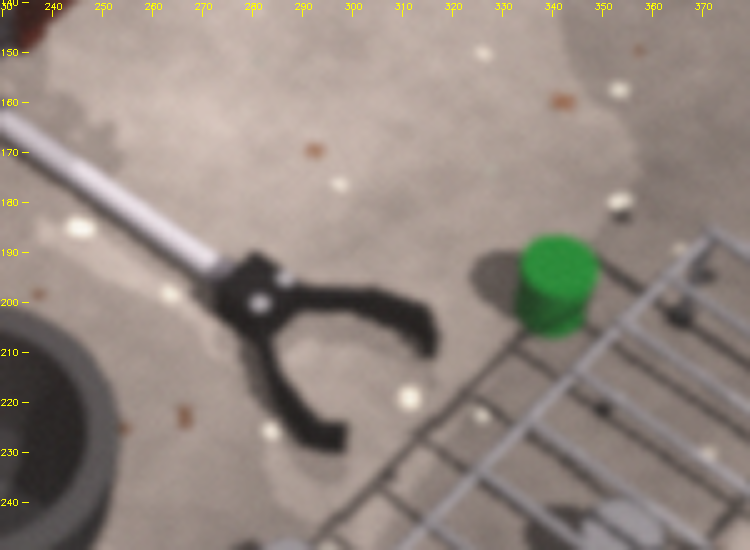

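>>> drive_tool:
  moves:
    - [[0.01,0.04,0],[0,0,0]]
    - [[0.01,0.08,0],[0,0,0]]
    - [[0.01,0.1,0],[0,0,0]]
    - [[0,0.12,0],[0,0,0]]
    - [[0,0.12,0],[0,0,0]]
    - [[0,0.12,0],[0,0,0]]
    - [[0,0.1,0],[0,0,0]]
    - [[0,0.06,0],[0,0,0]]
    - [[0,0.04,0],[0,0,0]]
    - [[0,0,0],[0,0,0]]
    - [[0,0,0],[0,0,0]]

```text
t: 7.0
ee_pos: [0.4446, -0.0525, 0.0066]
tool_rot: [-0.0, 0.708, 0.707, -0.0]
wrist_force: [-1.0, 3.4, 3.1]
opening: 0.0572
```

```bash
python3 -c "
from h import *
st()
o=env.observe();im=env.grab_frame('top');im2=env.grab_frame('scene')
cv2.imwrite('pics/t5.png',im)
overlay('top',im,o['ee_pos'][:2],np.radians(90),110,150,165,120,'o5.png',4.8,[('tin',np.array([.51,.325,.046]))])
overlay('scene',im2,o['ee_pos'][:2],np.radians(90),280,170,130,110,'o6.png',6,[('tin',np.array([.51,.325,.046]))])"
```

```text
t 7.0 p [ 0.4446 -0.0525  0.0066] yaw 89.93 zax [-0.001  0.    -1.   ] F [-1.   3.4  3.1] M [ 0.49 -0.02  0.12] op 0.0572 q [-0.27  0.48  2.04  0.    0.61 -1.84]
```

View pics/o5.png

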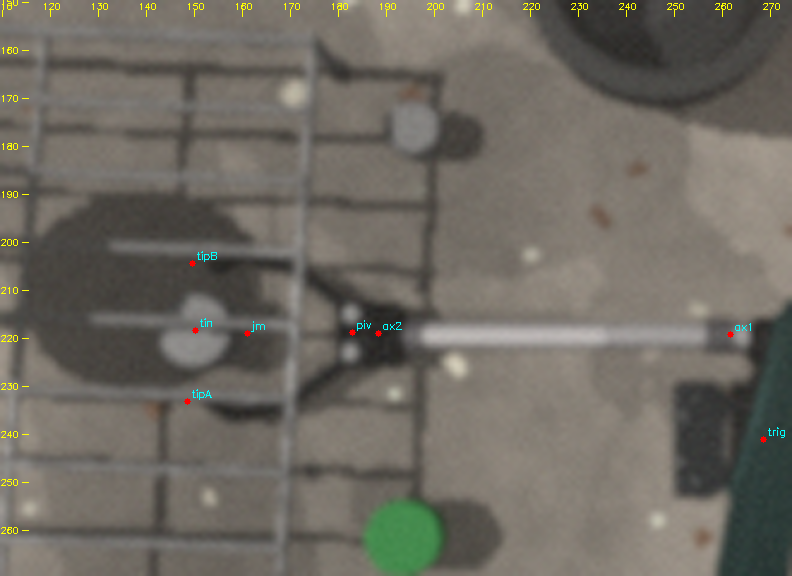

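View pics/o6.png

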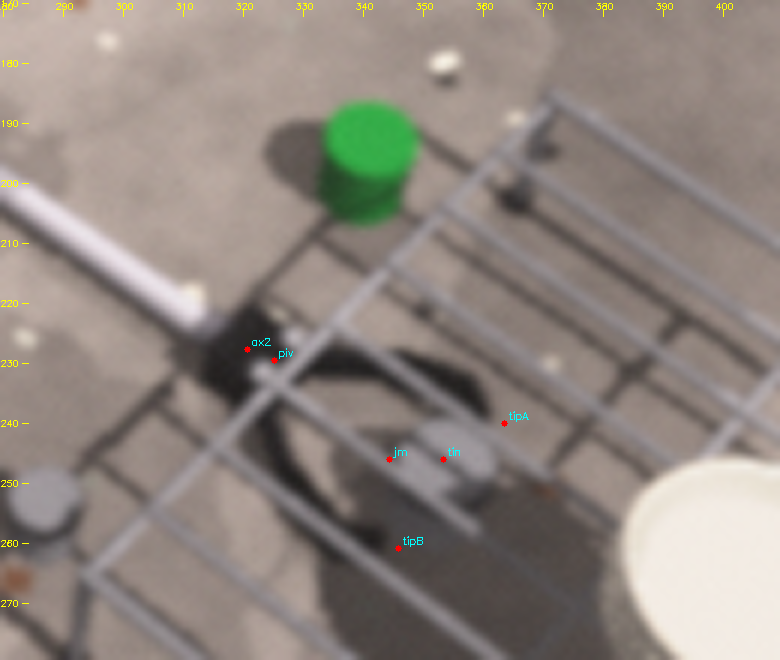

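>>> drive_tool:
  moves:
    - [[0,0.04,0],[0,0,0]]
    - [[0,0.04,0],[0,0,0]]
    - [[0,0.04,0],[0,0,0]]
    - [[0,0,0],[0,0,0]]
    - [[0,0,0],[0,0,0]]

```text
t: 7.72
ee_pos: [0.4448, -0.0282, 0.0066]
tool_rot: [-0.0, 0.707, 0.707, 0.0]
wrist_force: [-0.3, 2.0, 0.4]
opening: 0.0572
```

>>> drive_tool:
  jaw: 0.3
  grip_force: 22
  moves:
    - [[0,0,0],[0,0,0]]
    - [[0,0,0],[0,0,0]]
    - [[0,0,0],[0,0,0]]
    - [[0,0,0],[0,0,0]]
    - [[0,0,0],[0,0,0]]
    - [[0,0,0],[0,0,0]]
    - [[0,0,0],[0,0,0]]
    - [[0,0,0],[0,0,0]]

```text
t: 8.72
ee_pos: [0.4448, -0.0286, 0.0066]
tool_rot: [-0.0, 0.707, 0.707, -0.0]
wrist_force: [-0.1, -1.2, -0.5]
opening: 0.0471
```

```bash
python3 -c "
from h import *
st()
o=env.observe();im=env.grab_frame('top');im2=env.grab_frame('scene')
overlay('top',im,o['ee_pos'][:2],np.radians(90),110,150,165,120,'o7.png',4.8,[('tin',np.array([.51,.325,.046]))])
overlay('scene',im2,o['ee_pos'][:2],np.radians(90),280,170,130,110,'o8.png',6,[('tin',np.array([.51,.325,.046]))])"
```

```text
t 8.72 p [ 0.4448 -0.0286  0.0066] yaw 89.95 zax [-0. -0. -1.] F [-0.1 -1.2 -0.5] M [-0.15  0.03 -0.01] op 0.0471 q [-0.22  0.48  2.05 -0.    0.61 -1.79]
```

View pics/o7.png

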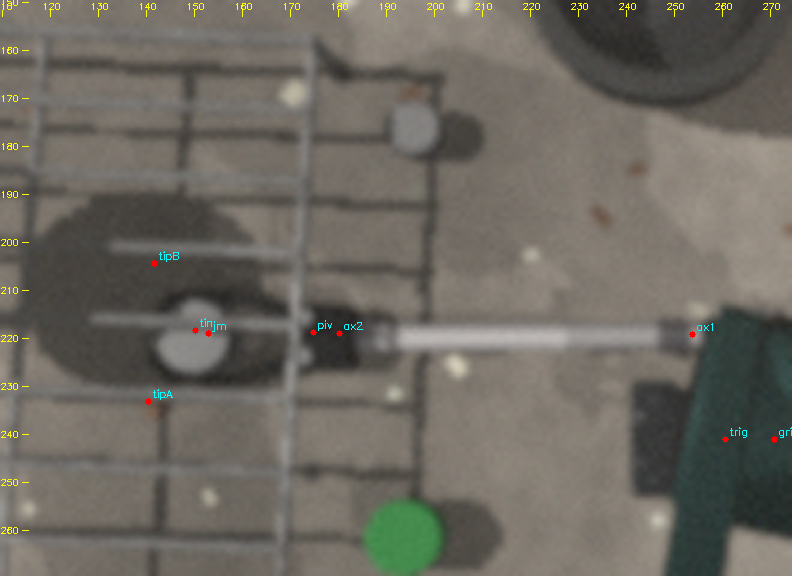

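View pics/o8.png

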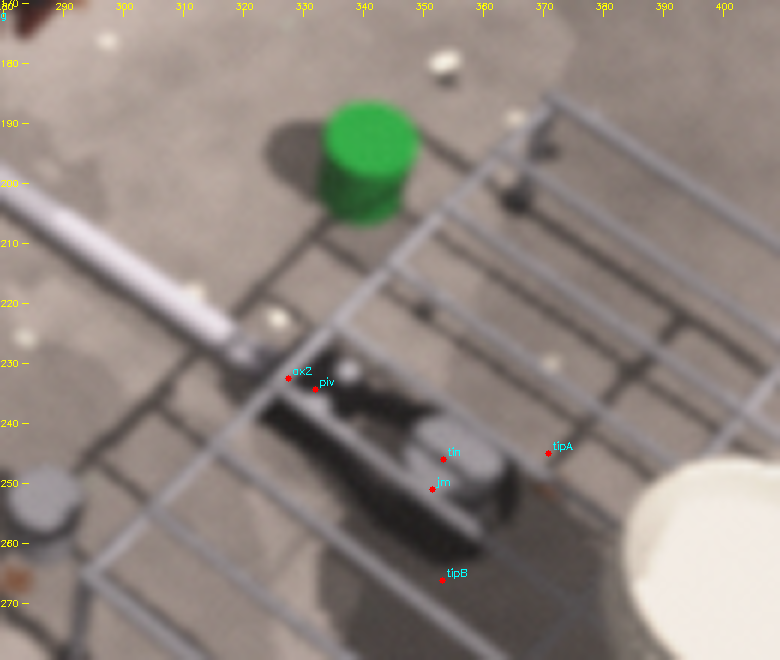

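The opening is 47.1 mm, which matches shut on the tin, and both views show the jaws closed around it. Drawing it out.

>>> drive_tool:
  moves:
    - [[0,-0.02,0],[0,0,0]]
    - [[0,-0.05,0],[0,0,0]]
    - [[0,-0.07,0],[0,0,0]]
    - [[0,-0.08,0],[0,0,0]]
    - [[0,-0.09,0],[0,0,0]]
    - [[0,-0.09,0],[0,0,0]]
    - [[-0.01,-0.09,0],[0,0,0]]
    - [[-0.01,-0.09,0],[0,0,0]]
    - [[-0.01,-0.09,0],[0,0,0]]
    - [[-0.01,-0.09,0],[0,0,0]]
    - [[-0.01,-0.08,0],[0,0,0]]
    - [[-0.01,-0.06,0],[0,0,0]]
    - [[0,-0.04,0],[0,0,0]]
    - [[0,-0.02,0],[0,0,0]]
    - [[0,0,0],[0,0,0]]
    - [[0,0,0],[0,0,0]]

```text
t: 10.82
ee_pos: [0.433, -0.2207, 0.0067]
tool_rot: [0.0, 0.707, 0.707, -0.0]
wrist_force: [0.1, -1.4, -1.7]
opening: 0.0475
```

```bash
python3 -c "
from h import *
st()
o=env.observe();im=env.grab_frame('top');im2=env.grab_frame('scene')
p=o['ee_pos'];e=[('tin',np.array([p[0]+.065,p[1]+.353,.046]))]
overlay('top',im,p[:2],np.radians(90),190,150,165,120,'o9.png',4.8,e)
overlay('scene',im2,p[:2],np.radians(90),210,120,155,110,'o10.png',5,e)"
```

```text
t 10.82 p [ 0.433  -0.2207  0.0067] yaw 89.97 zax [ 0.    -0.001 -1.   ] F [ 0.1 -1.4 -1.7] M [-0.09  0.02  0.06] op 0.0475 q [-0.61  0.52  1.96 -0.    0.67 -2.18]
```

View pics/o9.png

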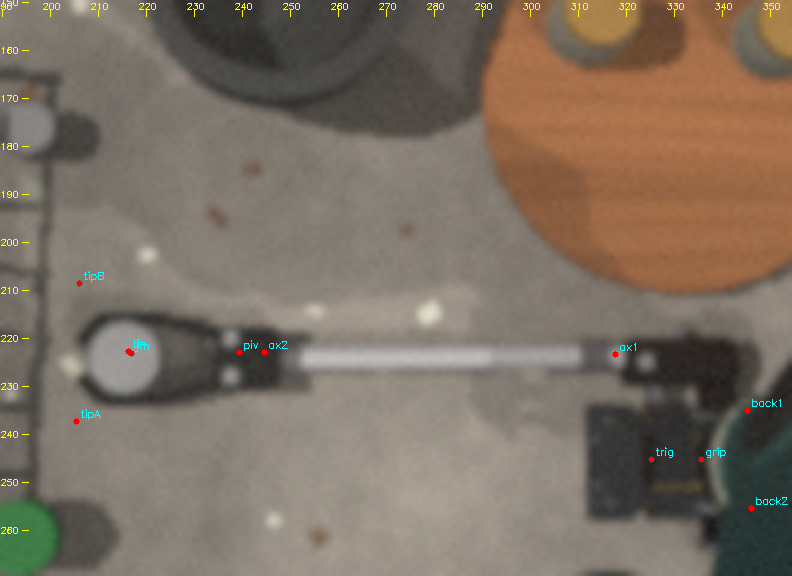

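View pics/o10.png

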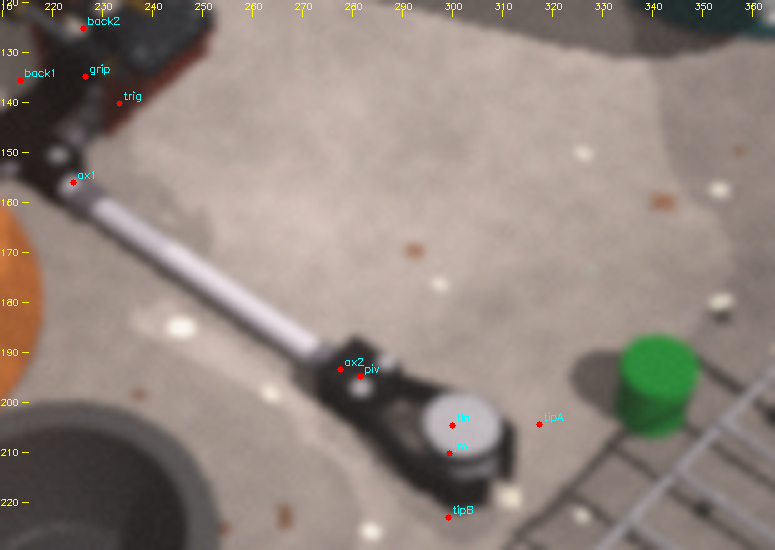

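>>> drive_tool:
  jaw: -0.3
  grip_force: 10
  moves:
    - [[0,0,0],[0,0,0]]
    - [[0,0,0],[0,0,0]]
    - [[0,0,0],[0,0,0]]
    - [[0,0,0],[0,0,0]]
    - [[0,0,0],[0,0,0]]
    - [[0,0,0],[0,0,0]]

```text
t: 11.68
ee_pos: [0.4328, -0.2206, 0.0066]
tool_rot: [-0.0, 0.707, 0.707, -0.0]
wrist_force: [-0.6, 2.2, 0.9]
opening: 0.0572
```

```bash
python3 -c "
from h import *
st()
im=env.grab_frame('top')
crop(im,190,150,165,120,'o11.png',4.8)"
```

```text
t 11.68 p [ 0.4328 -0.2206  0.0066] yaw 89.94 zax [-0. -0. -1.] F [-0.6  2.2  0.9] M [0.38 0.12 0.07] op 0.0572 q [-0.61  0.52  1.96 -0.    0.67 -2.18]
```

View pics/o11.png

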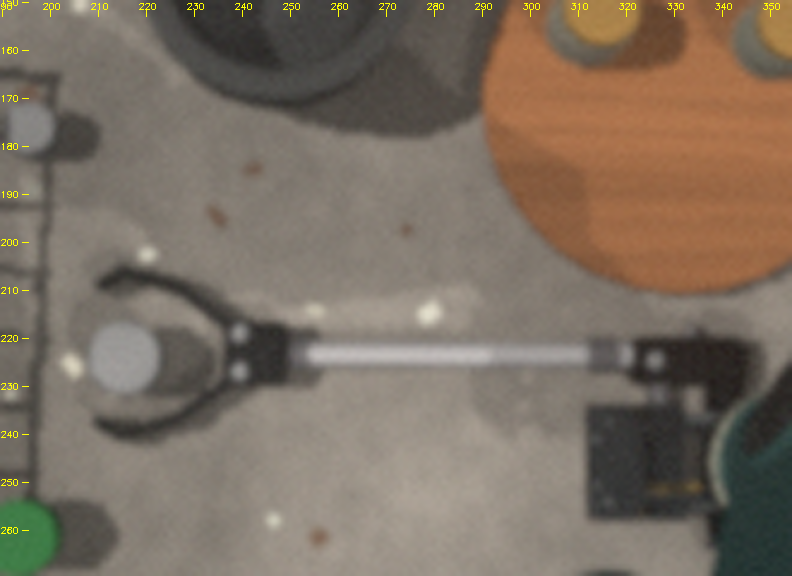

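The tin stands upright and free in the open jaws at (215,224). Backing the reacher off it, then releasing.

>>> drive_tool:
  moves:
    - [[0,-0.02,0],[0,0,0]]
    - [[0,-0.05,0],[0,0,0]]
    - [[0,-0.08,0],[0,0,0]]
    - [[0,-0.08,0],[0,0,0]]
    - [[0,-0.08,0],[0,0,0]]
    - [[0,-0.08,0],[0,0,0]]
    - [[0,-0.08,0],[0,0,0]]
    - [[0,-0.06,0],[0,0,0]]
    - [[0,-0.03,0],[0,0,0]]
    - [[0,0,0],[0,0,0]]
    - [[0,0,0],[0,0,0]]

```text
t: 13.1
ee_pos: [0.433, -0.3326, 0.0067]
tool_rot: [0.0, 0.707, 0.707, -0.0]
wrist_force: [0.8, -1.5, -1.9]
opening: 0.0573
```

>>> drive_tool:
  jaw: -1
  moves:
    - [[0,0,0],[0,0,0]]
    - [[0,0,0],[0,0,0]]
    - [[0,0,0],[0,0,0]]
    - [[0,0,0],[0,0,0]]
    - [[0,0,0],[0,0,0]]
    - [[0,0,0.03],[0,0,0]]
    - [[0,0,0.06],[0,0,0]]
    - [[0,0,0.1],[0,0,0]]
    - [[0,0,0.2],[0,0,0]]
    - [[0,0,0.2],[0,0,0]]
    - [[0,0,0.2],[0,0,0]]
    - [[0,0,0.2],[0,0,0]]
    - [[0,0,0],[0,0,0]]

```text
t: 14.72
ee_pos: [0.4347, -0.3344, 0.2089]
tool_rot: [0.004, 0.707, 0.707, -0.0]
wrist_force: [0.1, -0.3, -0.7]
opening: 0.0878
```

```bash
python3 -c "
from h import *
st()
for n in('top','scene'):
  im=env.grab_frame(n);cv2.imwrite(f'pics/{n}12.png',im)
  crop(im,*((190,130,190,140) if n=='top' else (170,90,190,140)),n+'12c.png',4.2)"
```

```text
t 14.72 p [ 0.4347 -0.3344  0.2089] yaw 89.95 zax [ 0.006 -0.006 -1.   ] F [ 0.1 -0.3 -0.7] M [-0.02 -0.    0.01] op 0.0878 q [-0.78  0.29  1.65 -0.    1.19 -2.35]
```

View pics/top12c.png

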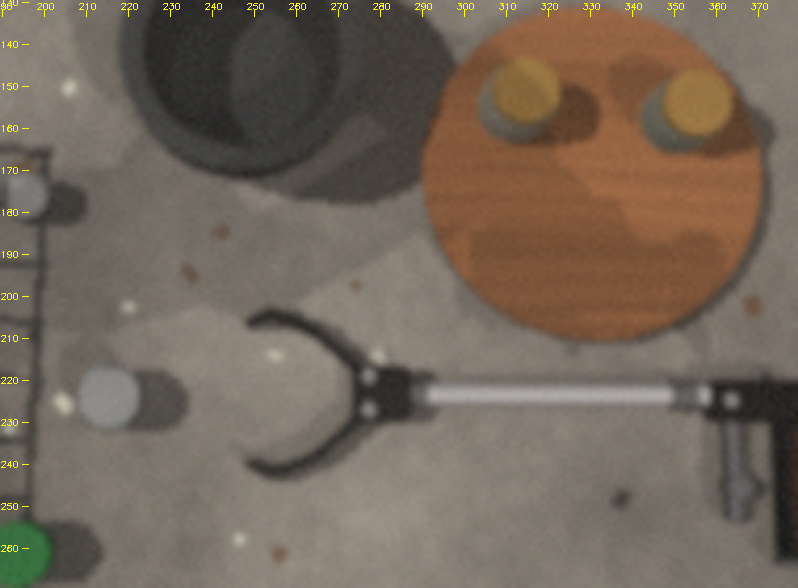

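View pics/scene12c.png

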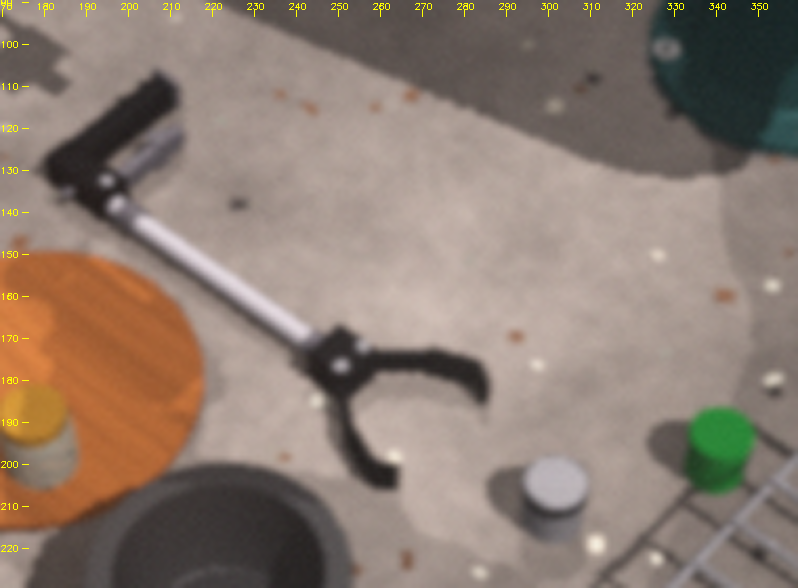

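```bash
python3 -c "
from h import *
print(px2w('top',215.2,224,.046),px2w('scene',301.5,204.5,.046))
for n in('top',):print(px2w(n,330.5,170.5,.026),px2w(n,314.5,150.5,.088),px2w(n,355.5,153.5,.088))
print(px2w('scene',178,188,.088))"
```

```text
[0.49402019 0.13512356 0.046     ] [0.49509897 0.13529993 0.046     ]
[ 0.65958265 -0.21354985  0.026     ] [ 0.70636182 -0.153198    0.088     ] [ 0.69833449 -0.27289383  0.088     ]
[ 0.70553999 -0.14941865  0.088     ]
```

>>> drive_tool:
  moves:
    - [[0.03,0.15,0],[0,0,0]]
    - [[0.03,0.25,0],[0,0,0]]
    - [[0.03,0.25,0],[0,0,0]]
    - [[0.03,0.25,0],[0,0,0]]
    - [[0.03,0.25,0],[0,0,0]]
    - [[0.03,0.25,0],[0,0,0]]
    - [[0.03,0.25,0],[0,0,0]]
    - [[0.03,0.25,0],[0,0,0]]
    - [[0.03,0.25,0],[0,0,0]]
    - [[0.03,0.198,0],[0,0,0]]
    - [[0,0,0],[0,0,0]]
    - [[0,0,0],[0,0,0]]
    - [[0,0,0],[0,0,0]]

```text
t: 16.45
ee_pos: [0.4923, 0.1358, 0.2041]
tool_rot: [-0.0, 0.708, 0.706, -0.001]
wrist_force: [-0.2, 0.1, -0.3]
opening: 0.0882
```

```bash
python3 -c "
from h import *
st()"
```

```text
t 16.45 p [0.4923 0.1358 0.2041] yaw 89.87 zax [-0.001 -0.001 -1.   ] F [-0.2  0.1 -0.3] M [ 0.06  0.01 -0.06] op 0.0882 q [ 0.13  0.25  1.72 -0.    1.17 -1.43]
```

>>> drive_tool:
  moves:
    - [[0.01,0,-0.15],[0,0,0]]
    - [[0,0,-0.2],[0,0,0]]
    - [[0,0,-0.2],[0,0,0]]
    - [[0,0,-0.18],[0,0,0]]
    - [[0,0,-0.12],[0,0,0]]
    - [[0,0,-0.08],[0,0,0]]
    - [[0,0,-0.04],[0,0,0]]
    - [[0,0,0],[0,0,0]]
    - [[0,0,0],[0,0,0]]

```text
t: 17.58
ee_pos: [0.4956, 0.137, 0.0114]
tool_rot: [0.0, 0.707, 0.707, 0.001]
wrist_force: [0.1, 0.2, -0.5]
opening: 0.0877
```

>>> drive_tool:
  jaw: 0.3
  grip_force: 15
  moves:
    - [[0,0,0],[0,0,0]]
    - [[0,0,0],[0,0,0]]
    - [[0,0,0],[0,0,0]]
    - [[0,0,0],[0,0,0]]
    - [[0,0,0],[0,0,0]]
    - [[0,0,0],[0,0,0]]
    - [[0,0,0],[0,0,0]]

```text
t: 18.45
ee_pos: [0.4949, 0.1369, 0.0106]
tool_rot: [0.0, 0.707, 0.707, -0.0]
wrist_force: [0.2, 0.7, -0.4]
opening: 0.0438
```

```bash
python3 -c "
from h import *
st()"
```

```text
t 18.45 p [0.4949 0.1369 0.0106] yaw 89.94 zax [-0. -0. -1.] F [ 0.2  0.7 -0.4] M [-0.    0.05  0.05] op 0.0438 q [ 0.14  0.53  1.9  -0.    0.71 -1.43]
```

>>> drive_tool:
  moves:
    - [[0,0,0.05],[0,0,0]]
    - [[0,0,0.15],[0,0,0]]
    - [[0,0,0.15],[0,0,0]]
    - [[0,0,0.15],[0,0,0]]
    - [[0,-0.1,0],[0,0,0]]
    - [[0.05,-0.2,0],[0,0,0]]
    - [[0.05,-0.2,0],[0,0,0]]
    - [[0.05,-0.2,0],[0,0,0]]
    - [[0.05,-0.2,0],[0,0,0]]
    - [[0.05,-0.2,0],[0,0,0]]
    - [[0.1,-0.2,0],[0,0,0]]
    - [[0.1,-0.2,0],[0,0,0]]
    - [[0.05,-0.15,0],[0,0,0]]
    - [[0.05,-0.105,0],[0,0,0]]
    - [[0,0,0],[0,0,0]]
    - [[0,0,0],[0,0,0]]
    - [[0,0,0],[0,0,0]]

```text
t: 20.58
ee_pos: [0.6042, -0.2128, 0.1107]
tool_rot: [-0.0, 0.707, 0.707, -0.0]
wrist_force: [-0.6, 0.8, -0.3]
opening: 0.044
```

```bash
python3 -c "
from h import *
st()
im=env.grab_frame('scene');crop(im,110,70,180,135,'p1.png',4.4)"
```

```text
t 20.57 p [ 0.6042 -0.2128  0.1107] yaw 90.0 zax [-0.001  0.    -1.   ] F [-0.6  0.8 -0.3] M [-0.01 -0.03  0.07] op 0.044 q [-0.45  0.53  1.53  0.    1.08 -2.02]
```

View pics/p1.png

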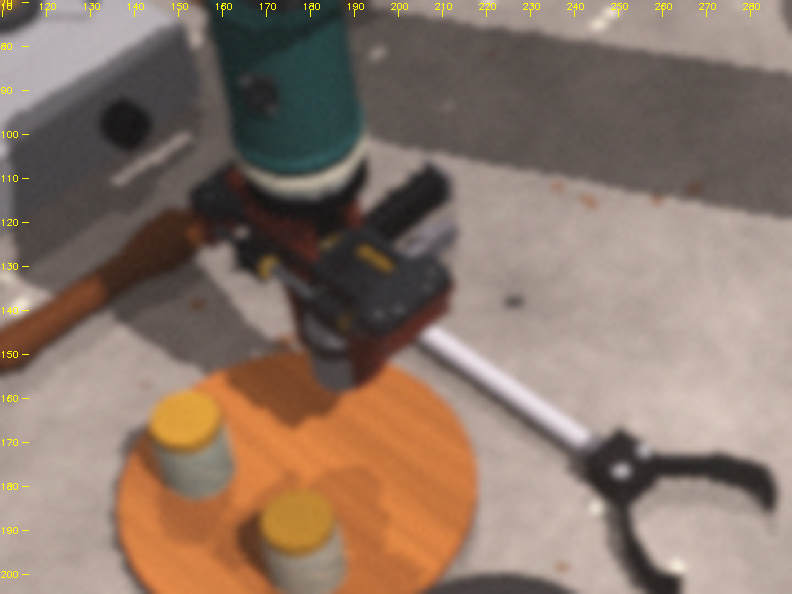

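>>> drive_tool:
  moves:
    - [[0,0,-0.05],[0,0,0]]
    - [[0,0,-0.1],[0,0,0]]
    - [[0,0,-0.08],[0,0,0]]
    - [[0,0,-0.05],[0,0,0]]
    - [[0,0,-0.03],[0,0,0]]
    - [[0,0,-0.02],[0,0,0]]
    - [[0,0,-0.01],[0,0,0]]
    - [[0,0,-0.01],[0,0,0]]
    - [[0,0,0],[0,0,0]]
    - [[0,0,0],[0,0,0]]

```text
t: 21.88
ee_pos: [0.605, -0.2141, 0.0408]
tool_rot: [0.0, 0.707, 0.707, 0.0]
wrist_force: [-0.1, 0.8, -0.4]
opening: 0.0438
```

```bash
python3 -c "
from h import *
st()"
```

```text
t 21.88 p [ 0.605  -0.2141  0.0408] yaw 89.94 zax [ 0. -0. -1.] F [-0.1  0.8 -0.4] M [ 0.01 -0.02  0.  ] op 0.0438 q [-0.45  0.61  1.58 -0.    0.95 -2.02]
```

Continue down by 1 mm steps.

>>> drive_tool:
  moves:
    - [[0,0,-0.005],[0,0,0]]
    - [[0,0,-0.005],[0,0,0]]
    - [[0,0,-0.005],[0,0,0]]
    - [[0,0,0],[0,0,0]]
    - [[0,0,0],[0,0,0]]

```text
t: 22.5
ee_pos: [0.6049, -0.214, 0.0376]
tool_rot: [0.0, 0.707, 0.707, -0.0]
wrist_force: [-0.0, -0.6, -0.7]
opening: 0.0438
```

>>> drive_tool:
  moves:
    - [[0,0,-0.005],[0,0,0]]
    - [[0,0,0],[0,0,0]]
    - [[0,0,0],[0,0,0]]

```text
t: 22.88
ee_pos: [0.605, -0.2141, 0.0367]
tool_rot: [0.0, 0.707, 0.707, -0.0]
wrist_force: [0.4, 0.6, -0.4]
opening: 0.044
```

>>> drive_tool:
  moves:
    - [[0,0,-0.003],[0,0,0]]
    - [[0,0,0],[0,0,0]]
    - [[0,0,0],[0,0,0]]

```text
t: 23.25
ee_pos: [0.605, -0.2141, 0.0366]
tool_rot: [0.0, 0.707, 0.707, 0.0]
wrist_force: [-0.6, 1.5, 5.3]
opening: 0.044
```

Contact, with 5 N on the wrist. Releasing gently, in stages.

>>> drive_tool:
  jaw: -0.2
  moves:
    - [[0,0,0],[0,0,0]]
    - [[0,0,0],[0,0,0]]
    - [[0,0,0],[0,0,0]]
    - [[0,0,0],[0,0,0]]

```text
t: 23.75
ee_pos: [0.6048, -0.214, 0.0359]
tool_rot: [-0.0, 0.707, 0.707, -0.0]
wrist_force: [-0.6, 0.7, 1.1]
opening: 0.0524
```

>>> drive_tool:
  jaw: -0.6
  moves:
    - [[0,0,0],[0,0,0]]
    - [[0,0,0],[0,0,0]]
    - [[0,0,0.05],[0,0,0]]
    - [[0,0,0.1],[0,0,0]]
    - [[0,0,0.2],[0,0,0]]
    - [[0,0,0.25],[0,0,0]]
    - [[0,0,0.25],[0,0,0]]
    - [[-0.1,0,0.2],[0,0,0]]
    - [[-0.2,0.2,0],[0,0,0]]
    - [[-0.2,0.25,0],[0,0,0]]
    - [[-0.2,0.25,0],[0,0,0]]
    - [[0,0.25,0],[0,0,0]]
    - [[0,0.25,0],[0,0,0]]
    - [[0,0.25,0],[0,0,0]]
    - [[0,0.25,0],[0,0,0]]
    - [[0,0,0],[0,0,0]]

```text
t: 25.75
ee_pos: [0.4665, 0.1264, 0.2468]
tool_rot: [0.0, 0.706, 0.708, 0.001]
wrist_force: [0.4, -0.5, 0.1]
opening: 0.0701
```

```bash
python3 -c "
from h import *
st()
for n in('top','scene'):
  im=env.grab_frame(n);cv2.imwrite(f'pics/{n}20b.png',cv2.resize(im,(800,600),interpolation=cv2.INTER_CUBIC));cv2.imwrite(f'pics/{n}20.png',im)
  crop(im,*((230,110,190,140) if n=='top' else (110,100,190,140)),n+'20c.png',4.2)"
```

```text
t 25.75 p [0.4665 0.1264 0.2468] yaw 90.21 zax [ 0.001  0.001 -1.   ] F [ 0.4 -0.5  0.1] M [-0.01  0.04  0.  ] op 0.0701 q [ 0.12  0.17  1.72  0.    1.25 -1.45]
```

View pics/top20b.png

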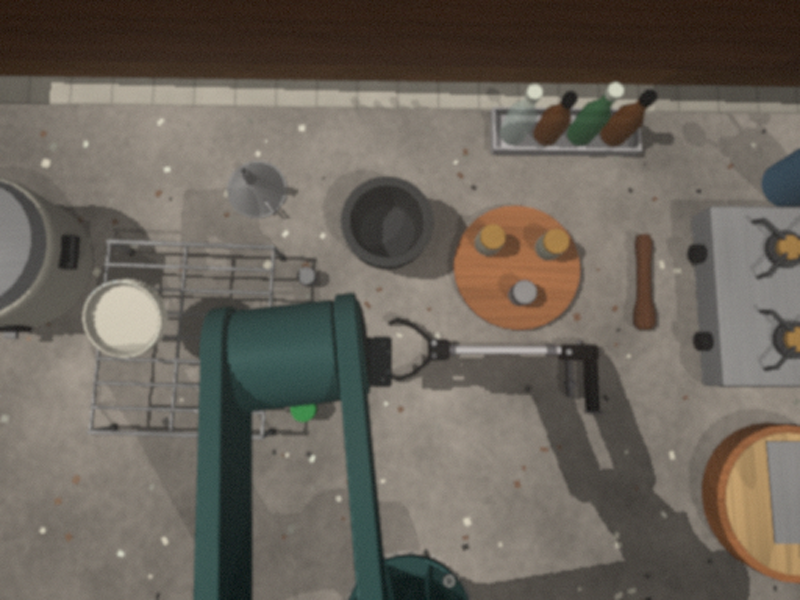

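View pics/scene20c.png

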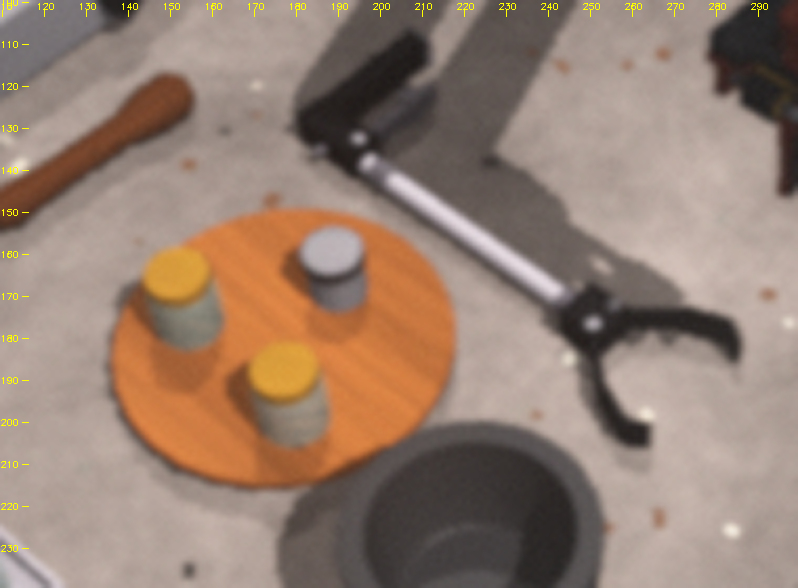

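View pics/top20c.png

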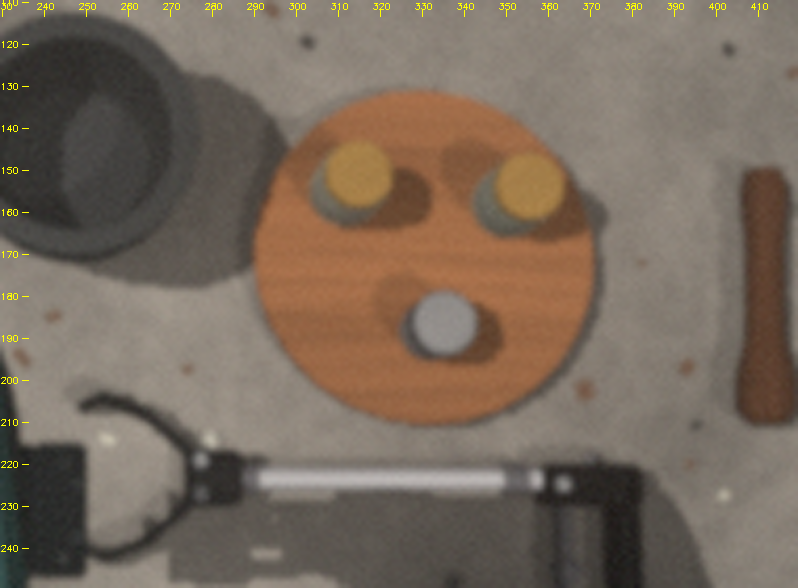

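```bash
python3 -c "
from h import *
print(env.sign_off())"
```

```text
the job is handed in; nothing more can be done
None
```

The steel spice tin is standing upright on the vacant half of the turntable, and I handed the job in at about 26 s.

- **Retrieval:** I held the reacher lightly by its grip and trigger and slid its open jaws around the larger grey tin under the rack. I left the green tin and the smaller grey one alone. Squeezing the trigger gave 47.1 mm across grip and trigger, which matches jaws shut on the tin. I then drew the tin about 0.19 m out with the jaws still shut.
- **Placing:** I opened the jaws, backed the reacher off the tin and let it go. I then picked the tin up with the gripper, lowered it onto the turntable (about 5 N at contact) and released it.
- **Last checks:** The final pictures show the tin upright at about (0.605, -0.214), clear of both jars. The jars, bowls, mortar and pestle look to be where they started. The reacher lies flat and clear in front of the rack, with the arm well away from everything. The arm hid the green tin partly in the last top view, but it was still in place in the views before that. No check failed or disagreed.

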